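# Load the die tray of a leather press and lock it with the slanting pin

## Task

The die tray for the small leather press is lying the wrong way round: turn it end for end and slide it, orange tongue first, between the guide rails until it is fully home. Then take the red-handled locking pin out of the wooden tool stand and push it fully down the slanting hole in the yellow block, so that it locks the tray. Leave the other tools and the things on the bench where they are.

Things in the scene. Friction and masses are not known exactly. Their poses are not given: they have to be found in the camera images.
- bed: Fixed press bed: grey base plate 285 x 130 mm, 10 mm thick. Origin at bench level on its centre line; +x is the way the tray slides in (mostly away from the robot), z up. Plate spans x -185..100, y +-65 mm. Green tower at x 30..80: two cheeks (top z 50) with a 42 mm wide slot (y +-21) for the tray's tongue, bridged by the yellow lock block.
- rail_mouth (a point): Start of the guide rails' flared mouth, on the plate's top: bed (-66, 0, 10) mm. Inside, the flare narrows from about y +-50 to +-42.5 mm at bed x -45; from there straight steel rails run to the tower at x 30, tops at bed z 26.
- bed_home (a point): Where the tray's origin lies when fully home, tray x along bed x: bed (-30, 0, 10) mm. The deck's shoulders then stop against the tower's cheeks.
- lock: Yellow slanting block on the tower, fixed to the bed, 44 x 43 x 30 mm, round through hole 12 mm wide along its z, mouth chamfered 2 mm. Origin: centre of its underside. +z points up out of the hole, 25 deg from vertical, leaning to bed -x (over the tray's handle); its y is bed y. Its lowest edge hangs about 5 mm above the tray's deck.
- lock_mouth (a point): Centre of the upper mouth of the slanting hole, 30 mm along lock z from the lock's origin; in the bed frame at (36.3, 0, 64) mm.
- tray: Loose die tray, 0.45 kg, aluminium deck 120 (x) x 80 (y) x 12 mm. Origin under the deck's centre, z up. Orange tongue at the +x end, x 60..112, 36 mm wide (24 mm to x 120), with an opening for the pin. Black end plate at the -x end, 112 mm wide, 20 tall, too wide for the rails. Wooden handle over the origin: 50 along x, 16 thick along y, z 12..52. Starts at the left, tongue to the robot.
- tray_nose (a point): Tip of the tray's tongue: tray (120, 0, 6) mm. Fully home it is at bed (90, 0, 16) mm.
- pin: Loose locking pin, 90 g: square red handle 20 x 20 x 60 mm over a round steel shaft 10 mm thick, 56 long, tapered to 5 mm over the last 8. Origin at the centre of the handle's lower face (shoulder), z along the handle away from the shaft, x, y square to its flats. Starts upright in the stand, shoulder on its top. Fully in, the shoulder rests on the lock block round its mouth.
- pin_tip (a point): Tip of the pin's shaft, 56 mm below the pin's origin along its -z.
- stand: Fixed wooden tool stand to the robot's right, 190 (x) x 60 (y) x 70 mm high, origin at the centre of its underside; three upright 12.5 mm holes in a row at x -65, 0, +65 mm. The pin and two wooden-handled tools stand in them in any order.
- awl: Bystander: wooden-handled tool in the stand, origin at its shoulder on the stand's top; handle 22 mm wide, 52 mm high.
- beveler: Bystander: dark wooden-handled tool in the stand, origin at its shoulder on the stand's top; handle 22 mm wide, 52 mm high.
- pot: Bystander: white pot with lid, 76 mm wide, 50 mm high, origin at its base, behind the tray.
- spool: Bystander: dark red thread spool, 60 mm wide, 65 mm high, origin at its base, behind the stand.
- glue: Bystander: upright orange glue stick, 29 mm wide, 90 mm high, origin at its base, near the robot between bed and stand.
- tape: Bystander: tan ring, 68 mm wide, 22 mm high, origin at its base, beyond the bed.
- dye: Bystander: amber bottle with black cap, 60 mm wide, 120 mm high, origin at its base, far to the right.
- mallet: Bystander: hammer lying at the far left, 240 mm long, origin under it.

How it is judged:
By the outcome, as a careful person would: the job done as asked, in the order asked, and still so for the second after the job is handed in, with the robot touching nothing.
It also fails if it takes over 67 s, if anything falls off the work surface, if the arm or the gripper's body presses on something with over 40 N, if the wrist force passes 120 N, or if a joint passes its speed limit or range.

## Robot

A 7-joint arm with a two-finger parallel gripper is mounted at the origin on the work surface. World frame = base frame: x ahead of the robot, y to its left, z up, the work surface at z = 0. Lengths are in m, angles in rad, forces in N, time in s.
With the tool pointing down it reaches from about 0.4 to 0.85 m from the base axis. Payload 10.4 kg.
Tool frame: the origin (TCP) lies midway between the tips of the shut fingers; the grasp point (between the pads) lies 19 mm behind it; z points along the fingers, x is the direction in which the jaws open and shut, and the axes are right-handed (so a half turn about z gives the same grasp; the last joint's range is limited). The gripper opens to 87 mm and grips with 3 to 60 N. Pads are 19 mm wide; open, the fingers measure 117 mm over their backs; the gripper's body (75 mm by 190 mm) begins 51 mm behind the grasp point.
Start: joints at [1.191, 0.332, -0.065, 1.46, 0.022, 1.35, -0.088], TCP at [0.218, -0.586, 0.223] pointing down, gripper open.
Joint ranges: [-2.6, 2.6], [-0.5, 2.12], [-1.47, 1.34], [0.16, 2.42], [-1.27, 4.41], [0.06, 2.06], [-2.6, 2.6]. Speed limits (rad/s): [2.22, 2.22, 2.79, 2.79, 3.14, 3.14, 3.14].

## Interface

Orientations are given as a unit quaternion [x, y, z, w].
In Python, from rig import manip, cams gives the robot as it stands.
- The arm moves only by the tool step_arm, never from a script. Its argument "deltas" is a list of rows, each an object with "rot": the turn, a rotation vector about the tool's x, y, z in units of 0.12 rad (1.0 is 0.12 rad), a list of three; "delta_pos": the shift along the tool's x, y, z in units of 0.05 m (1.0 is 0.05 m), a list of three; "gripper": the finger opening in mm, from 0 to 87. In form: [{"rot": [rx, ry, rz], "delta_pos": [dx, dy, dz], "gripper": gripper}, ...]. A call has 1 to 20 rows; each row shifts and turns the commanded pose from where the row before left it, along the tool's axes as they then stand; what a row does not reach is not made up. A row lasts 1/8 s, in which the tool goes at most 62.5 mm and 10.7 degrees, less where a joint would pass 70% of its speed; a pose out of reach is approached as far as the arm can. A call with a number of a shift or a turn outside -1 to 1 is refused whole. A call with a gripper value outside its range is refused whole. The fingers move at their own pace and stop on an object; "newtons" is the grip in N (left out, the last holds). Time passes only in rows, so rows that do not move let the fingers close. It gives the time, the measured TCP pose, the force and the opening at its end, in the units of the state.
- manip.get_state(): the state, without advancing time (a new reading comes with each control period).
- cams.capture(name): name is "scene" or "top" or "wrist"; returns (picture, depth): 400x640x3 uint8, red, green, blue; 400x640 float32, m along the optical axis (not along the pixel's ray), 0 where there is no reading.
- cams.calibration(name): a dict with "fx", "fy", "cx", "cy" (pixels), "origin" and "orientation" of the camera in the world; the wrist camera has in their place "mount" (4x4, takes a point from camera to tool coordinates, whose origin is the TCP and whose axes are the tool frame's). Camera axes: x right, y down, z forward; pixel columns grow to the right and rows downward; lengths in m; the calibration is good to about 2 mm. The wrist camera is an equidistant fisheye: a pixel r from the principal point sees the ray r / f radians off the axis. A picture is of the moment at which its call begins: read the wrist's pose just before it. calibration takes no time and is no camera call.
- manip.job_done(): hands the job in, once; it reports no verdict.
The state is a dict: "clock": time; "joint_positions": joint angles; "joint_velocities": joint speeds; "joint_efforts": joint torques, N m; "position": TCP position; "tcp_rot": TCP orientation; "wrist_force": force on the tool from outside, world axes, zero at the start; "torque": the same for the moment, N m; "gripper_width": finger opening in m.
Only numpy, scipy, OpenCV 4.12 (cv2) and the standard library are available. Lean on these libraries where they do the work, as an engineer would, in place of code of your own. Each camera call takes 0.05 s, during which the arm holds its last target. There are 200 camera calls.

## Working session

There is one attempt and no reset: what is moved stays moved. The work goes in short steps, Python scripts to look and compute and a tool call to move; the robot and the scene stay as the last step left them, time stands still between calls to the robot, and variables do not carry over. Pictures are saved under pics/ and viewed, about 8 in all and at most 12, crops included, and the job is handed in when it is done.

Besides the shell and the picture viewer there is one more tool, called after "Request:" in YAML: its name, and indented under it one key for each argument. step_arm: Moves the arm, as the interface text tells. Its arguments: {"type":"object","properties":{"deltas":{"type":"array","items":{"type":"object","properties":{"rot":{"type":"array","items":{"type":"number"}},"delta_pos":{"type":"array","items":{"type":"number"}},"gripper":{"type":"number"}}}},"newtons":{"type":"number"}},"required":["deltas"]}

```bash
mkdir -p pics; ls
cat > h.py <<'E'
import numpy as np, cv2
from rig import manip, cams
from scipy.spatial.transform import Rotation as R
def cloud(name):
    im,d=cams.capture(name); c=cams.calibration(name)
    v,u=np.mgrid[0:400,0:640]
    P=np.stack([(u-c['cx'])/c['fx']*d,(v-c['cy'])/c['fy']*d,d],-1)
    W=P@R.from_quat(c['orientation']).as_matrix().T+np.array(c['origin'])
    W[d==0]=np.nan
    return im,W
def save(im,n,s=1):
    cv2.imwrite('pics/'+n,cv2.resize(im[:,:,::-1],None,fx=s,fy=s,interpolation=cv2.INTER_CUBIC))
E
python3 - <<'E'
from h import *
for n in('top','scene'):
    c=cams.calibration(n);print(n,c)
    im,W=cloud(n);np.savez(n,im=im,W=W);save(im,n+'.png',1.25)
print(manip.get_state()); print(cams.calibration('wrist'))
E
```

```text
pics
top {'fx': 372.56697567263933, 'fy': 372.56697567263933, 'cx': 320.04033094184484, 'cy': 193.32441634242198, 'origin': array([0.34089958, 0.00753053, 1.10640283]), 'orientation': array([ 0.73843985, -0.66651659,  0.0705166 , -0.07409202])}
scene {'fx': 371.4392634470137, 'fy': 371.4392634470137, 'cx': 324.62616072673495, 'cy': 201.6698586787752, 'origin': array([ 1.1284201 , -0.28100432,  0.85800191]), 'orientation': array([ 0.8091991 ,  0.48895266, -0.17338005, -0.27579245])}
{'clock': 0.1, 'joint_positions': array([ 1.19137108,  0.33281739, -0.06469814,  1.46084242,  0.02162055,
        1.34992489, -0.08850716]), 'joint_velocities': array([-0.00048653, -0.00300273,  0.00176343, -0.00088564,  0.00075408,
       -0.00115424, -0.00063545]), 'joint_efforts': array([ 1.48619842e-03, -6.24542356e+01,  2.45973672e-02, -3.90714169e+01,
       -6.15901756e-02,  3.67160083e-02,  1.11689214e-04]), 'position': array([ 0.21817993, -0.58530865,  0.22183519]), 'tcp_rot': array([ 8.21375138e-01, -5.70387994e-01, -5.53914059e-04, -3.36223217e-04]), 'wrist_force': array([ 0.44231571, -0.22749423, -0.36821093]), 'torque': array([ 0.04292255,  0.02316523, -0.01688395]), 'gripper_width': 0.08692424746897467}
{'fx': 309.70691628693146, 'fy': 309.70691628693146, 'cx': 320.1021930022009, 'cy': 198.30099455021792, 'mount': array([[ 9.99999588e-01, -1.57180588e-04,  8.93538753e-04,
         1.51115371e-03],
       [-7.62400605e-05,  9.66836039e-01,  2.55397861e-01,
        -6.84367419e-02],
       [-9.04049055e-04, -2.55397824e-01,  9.66835629e-01,
        -1.62047846e-01],
       [ 0.00000000e+00,  0.00000000e+00,  0.00000000e+00,
         1.00000000e+00]])}
```

View pics/top.png

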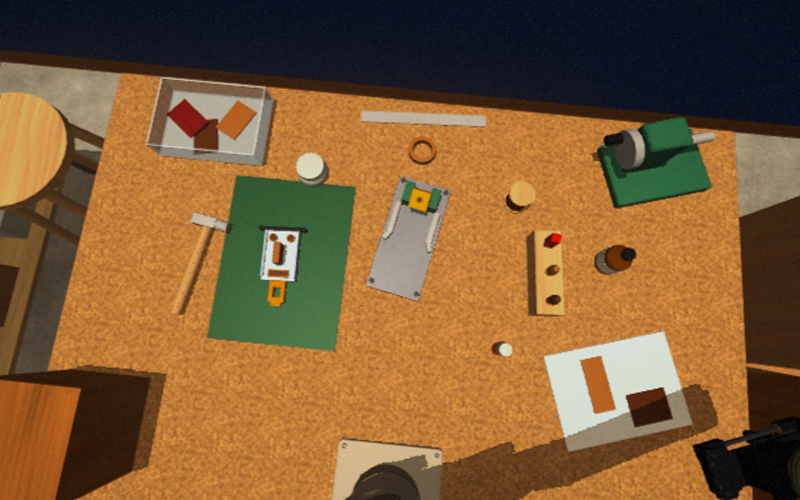

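View pics/scene.png

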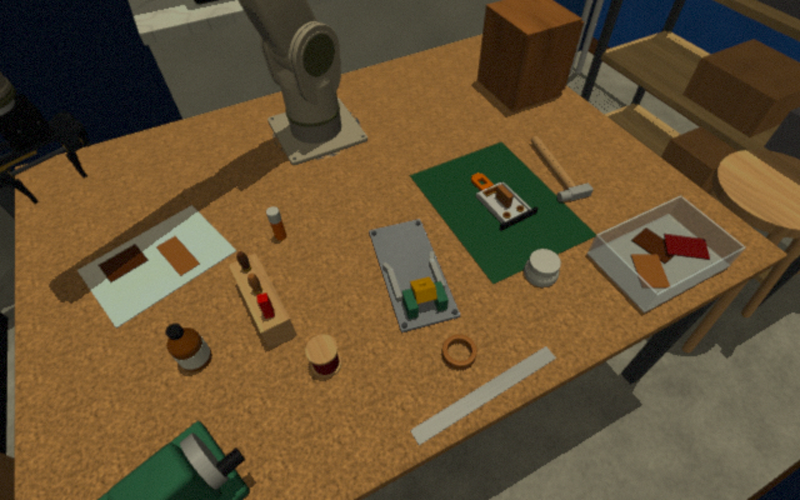

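The overview shows the tray at (280,255) with its tongue towards the robot, the bed at (410,240), and the red pin in the far hole at (555,239). Next is an enlarged crop for the corners.

Run:
```python
from h import *
z=np.load('top.npz');im=z['im'];save(im[135:260,200:460],'crop.png',3)
W=z['W'];hsv=cv2.cvtColor(im,cv2.COLOR_RGB2HSV).astype(int)
H,S,V=[hsv[...,i] for i in range(3)]
box=np.zeros((400,640),bool)
def sel(m,b,zr):
    k=np.zeros_like(m);k[b[1]:b[3],b[0]:b[2]]=1
    k=m&k&(W[...,2]>zr[0])&(W[...,2]<zr[1]);return W[k]
def rect(P,n):
    r=cv2.minAreaRect((P[:,:2]*1000).astype(np.float32));print(n,len(P),'med',np.round(np.nanmedian(P,0),4),'rect',np.round(r,1) if 0 else r)
A=np.ones_like(H,bool)
rect(sel(A,(285,140,365,245),(.004,.016)),'plate')
rect(sel((H>20)&(H<32)&(S>150)&(V>100),(320,145,350,175),(.04,.1)),'yellow')
rect(sel(A,(415,175,460,260),(.06,.078)),'standtop')
rect(sel(((H<6)|(H>174))&(S>150),(430,180,460,205),(.09,.15)),'pin')
rect(sel(A,(205,175,245,226),(.006,.02)),'deck')
rect(sel(A,(205,185,245,226),(.04,.07)),'handle')
rect(sel((V<60),(200,175,250,195),(.012,.03)),'black')
rect(sel((H>5)&(H<18)&(S>180)&(V>150),(210,220,235,250),(.002,.02)),'tongue')
```

```text
plate 3312 med [0.5523 0.009  0.0099] rect ((583.742431640625, 10.967506408691406), (317.55474853515625, 236.4917449951172), 4.651823043823242)
yellow 148 med [ 0.6658 -0.0141  0.0649] rect ((666.531982421875, -10.162052154541016), (46.26039505004883, 48.24106979370117), 79.43807220458984)
standtop 1241 med [ 0.511  -0.3099  0.0699] rect ((522.2869873046875, -315.68023681640625), (190.4193115234375, 61.424720764160156), 4.116580963134766)
pin 82 med [ 0.5836 -0.3068  0.1271] rect ((586.3309326171875, -309.21185302734375), (17.010229110717773, 20.033329010009766), 73.64064025878906)
deck 1026 med [0.5067 0.3001 0.0134] rect ((514.4971923828125, 306.99151611328125), (144.9728546142578, 111.5499496459961), 2.320427894592285)
handle 110 med [0.5051 0.3029 0.0514] rect ((506.2762145996094, 304.4227600097656), (48.825050354003906, 16.870983123779297), 4.04569149017334)
black 92 med [0.5704 0.3075 0.0201] rect ((570.316162109375, 307.231689453125), (9.243484497070312, 110.99339294433594), 2.4914348125457764)
tongue 150 med [0.427  0.3019 0.0121] rect ((421.64666748046875, 300.7913513183594), (69.84835052490234, 37.195289611816406), 0.3484400808811188)
```

View pics/crop.png

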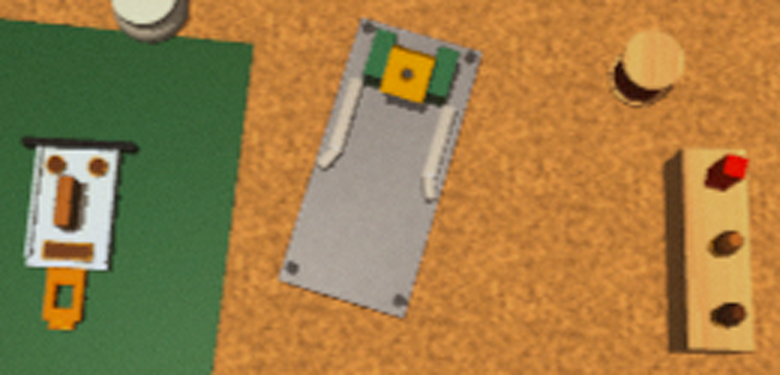

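The crop shows the plate corners at (364,18), (481,52), (405,317) and (281,281), the pin top at (735,167), and the tray handle at (67,202). Next I'll work out the bed frame and write a planner.

```bash
cat >> h.py <<'E'
def wcloud():
    s=manip.get_state(); im,d=cams.capture('wrist'); c=cams.calibration('wrist')
    v,u=np.mgrid[0:400,0:640]; x=(u-c['cx'])/c['fx']; y=(v-c['cy'])/c['fy']; th=np.hypot(x,y)+1e-9
    k=np.tan(th)/th
    P=np.stack([x*k*d,y*k*d,d],-1); M=c['mount']
    W=(P@M[:3,:3].T+M[:3,3])@R.from_quat(s['tcp_rot']).as_matrix().T+s['position']
    W[d==0]=np.nan
    return im,W
def px(name,u,v,z):
    c=cams.calibration(name); r=R.from_quat(c['orientation']).apply([(u-c['cx'])/c['fx'],(v-c['cy'])/c['fy'],1]); o=np.array(c['origin'])
    return o+r*(z-o[2])/r[2]
def down(psi): # tool down, tool x at world azimuth psi (deg)
    return R.from_euler('z',psi,degrees=True)*R.from_euler('x',180,degrees=True)
def plan(p,q,grip,n=None,start=None):
    """rows from start (measured pose if None) to p,q evenly; start=(p,R)"""
    if start is None:
        s=manip.get_state(); start=(s['position'],R.from_quat(s['tcp_rot']))
    p0,q0=start; p=np.array(p)
    w=(q0.inv()*q).as_rotvec(); d=p-p0
    if n is None: n=int(np.ceil(max(np.linalg.norm(d)/.047,np.abs(w).max()/.118,1)))
    print('n',n,'dist',np.linalg.norm(d).round(4),'ang',np.degrees(np.linalg.norm(w)).round(2))
    out=[]
    for i in range(n):
        qi=q0*R.from_rotvec(w*i/n); dp=qi.inv().apply(d/n)/.05
        out.append('{"rot":%s,"delta_pos":%s,"gripper":%g}'%([round(float(a),3)+0 for a in w/n/.12],[round(float(a),3)+0 for a in dp],grip))
    print(',\n'.join(out)); return p,q
E
python3 - <<'E'
from h import *
c=[px('top',200+(u+.5)/3-.5,135+(v+.5)/3-.5,.01) for u,v in((364,18),(481,52),(405,317),(281,281))]
c=np.array(c)*1000;print(c.round(1))
ax=(c[0]+c[1]-c[2]-c[3])[:2]; print('len',np.linalg.norm(ax)/2,'yaw',np.degrees(np.arctan2(ax[1],ax[0])))
e=(c[0]+c[3]-c[1]-c[2])[:2];print('w',np.linalg.norm(e)/2,np.degrees(np.arctan2(-e[0],e[1])))
print('ctr',c.mean(0), 'origin',c.mean(0)[:2]+42.5*ax/np.linalg.norm(ax))
p,q=plan([.218,-.585,.35],down(-69.6),87)
p,q=plan([.50,.30,.23],down(-87),87,start=(p,q))
E
```

```text
[[734.1  38.8  10. ]
 [710.  -84.4  10. ]
 [432.6 -32.1  10. ]
 [455.2  92.4  10. ]]
len 283.1573869612187 yaw -10.776632334197702
w 125.99776736164924 -10.683579087066887
ctr [582.98794972   3.67029899  10.        ] origin [624.73840234  -4.27637993]
n 3 dist 0.1282 ang 0.09
{"rot":[0.0, 0.004, 0.002],"delta_pos":[-0.003, 0.0, -0.854],"gripper":87},
{"rot":[0.0, 0.004, 0.002],"delta_pos":[-0.003, 0.0, -0.854],"gripper":87},
{"rot":[0.0, 0.004, 0.002],"delta_pos":[-0.003, 0.0, -0.854],"gripper":87}
n 20 dist 0.9366 ang 17.4
{"rot":[0.0, 0.0, 0.127],"delta_pos":[-0.731, -0.573, 0.12],"gripper":87},
{"rot":[0.0, 0.0, 0.127],"delta_pos":[-0.74, -0.562, 0.12],"gripper":87},
{"rot":[0.0, 0.0, 0.127],"delta_pos":[-0.748, -0.55, 0.12],"gripper":87},
{"rot":[0.0, 0.0, 0.127],"delta_pos":[-0.757, -0.539, 0.12],"gripper":87},
{"rot":[0.0, 0.0, 0.127],"delta_pos":[-0.765, -0.527, 0.12],"gripper":87},
{"rot":[0.0, 0.0, 0.127],"delta_pos":[-0.773, -0.516, 0.12],"gripper":87},
{"rot":[0.0, 0.0, 0.127],"delta_pos":[-0.78, -0.504, 0.12],"gripper":87},
{"rot":[0.0, 0.0, 0.127],"delta_pos":[-0.788, -0
[... 223 characters left out ...]
0.456, 0.12],"gripper":87},
{"rot":[0.0, 0.0, 0.127],"delta_pos":[-0.816, -0.443, 0.12],"gripper":87},
{"rot":[0.0, 0.0, 0.127],"delta_pos":[-0.823, -0.431, 0.12],"gripper":87},
{"rot":[0.0, 0.0, 0.127],"delta_pos":[-0.829, -0.418, 0.12],"gripper":87},
{"rot":[0.0, 0.0, 0.127],"delta_pos":[-0.836, -0.406, 0.12],"gripper":87},
{"rot":[0.0, 0.0, 0.127],"delta_pos":[-0.842, -0.393, 0.12],"gripper":87},
{"rot":[0.0, 0.0, 0.127],"delta_pos":[-0.848, -0.38, 0.12],"gripper":87},
{"rot":[0.0, 0.0, 0.127],"delta_pos":[-0.853, -0.367, 0.12],"gripper":87},
{"rot":[0.0, 0.0, 0.127],"delta_pos":[-0.859, -0.354, 0.12],"gripper":87},
{"rot":[0.0, 0.0, 0.127],"delta_pos":[-0.864, -0.341, 0.12],"gripper":87}
```

Request:
step_arm:
  deltas:
    - {"rot": [0,0,0],"delta_pos": [0,0,-0.8],"gripper": 87}
    - {"rot": [0,0,0],"delta_pos": [-0.3,-0.33,-0.8],"gripper": 87}
    - {"rot": [0,0,0],"delta_pos": [-0.6,-0.67,-0.8],"gripper": 87}
    - {"rot": [0,0,0],"delta_pos": [-0.6,-0.67,0],"gripper": 87}
    - {"rot": [0,0,0],"delta_pos": [-0.6,-0.67,0],"gripper": 87}
    - {"rot": [0,0,0],"delta_pos": [-0.6,-0.67,0],"gripper": 87}
    - {"rot": [0,0,0],"delta_pos": [-0.6,-0.67,0],"gripper": 87}
    - {"rot": [0,0,0],"delta_pos": [-0.6,-0.67,0],"gripper": 87}
    - {"rot": [0,0,0],"delta_pos": [-0.6,-0.67,0],"gripper": 87}
    - {"rot": [0,0,0],"delta_pos": [-0.6,-0.67,0],"gripper": 87}
    - {"rot": [0,0,0],"delta_pos": [-0.6,-0.67,0],"gripper": 87}
    - {"rot": [0,0,0],"delta_pos": [-0.7,-0.6,0],"gripper": 87}
    - {"rot": [0,0,0],"delta_pos": [-0.8,-0.4,0.2],"gripper": 87}
    - {"rot": [0,0,0],"delta_pos": [-0.8,-0.4,0.2],"gripper": 87}
    - {"rot": [0,0,0],"delta_pos": [-0.8,-0.4,0.2],"gripper": 87}
    - {"rot": [0,0,0],"delta_pos": [-0.8,-0.4,0.2],"gripper": 87}
    - {"rot": [0,0,0],"delta_pos": [-0.8,-0.4,0.2],"gripper": 87}
    - {"rot": [0,0,0],"delta_pos": [-0.8,-0.4,0.2],"gripper": 87}
    - {"rot": [0,0,0],"delta_pos": [-0.8,-0.4,0.2],"gripper": 87}
    - {"rot": [0,0,0],"delta_pos": [-0.8,-0.4,0.2],"gripper": 87}

```text
clock: 2.6
position: [0.4707, 0.1926, 0.2621]
tcp_rot: [0.821, -0.571, 0.0, 0.0]
wrist_force: [0.9, 0.3, 0.2]
gripper_width: 0.0869
```

Run:
```python
from h import *
plan([.49,.29,.20],down(-87),87)
im,W=wcloud();save(im,'w1.png',1.2);np.savez('w1',im=im,W=W)
print(manip.get_state()['position'])
```

```text
n 3 dist 0.1171 ang 17.41
{"rot":[0.0, -0.001, 0.844],"delta_pos":[-0.564, -0.347, 0.414],"gripper":87},
{"rot":[0.0, -0.001, 0.844],"delta_pos":[-0.596, -0.288, 0.414],"gripper":87},
{"rot":[0.0, -0.001, 0.844],"delta_pos":[-0.622, -0.227, 0.414],"gripper":87}
[0.4692341  0.19850256 0.26093763]
```

View pics/w1.png

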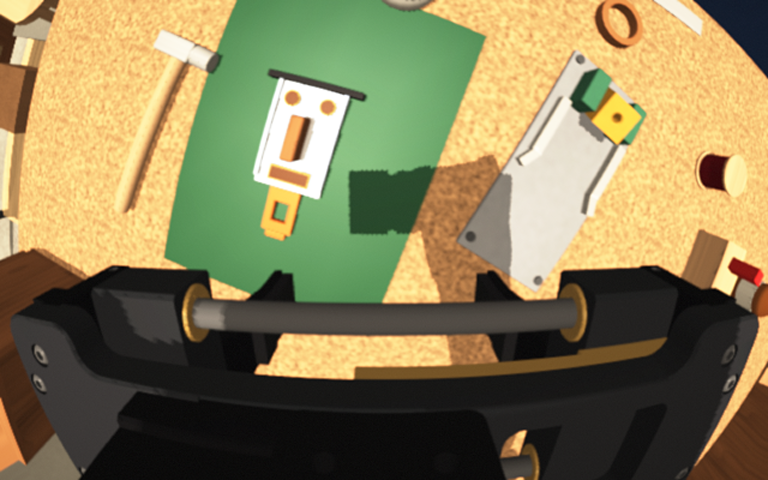

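The wrist view shows the tray at (290,140) and the bed with lock block at (615,118), both clearly visible. The arm has settled, so I'll fit both from this depth view.

```bash
cat > fit.py <<'E'
from h import *
from scipy.optimize import minimize
def rect(P,n):
    r=cv2.minAreaRect((P[:,:2]*1000).astype(np.float32));print(n,len(P),np.round(P.mean(0)*1000,1),[np.round(a,1) for a in r])
def bedfit(W,o=(.6247,-.0043),yaw=-10.75):
    z=W[...,2]; X=W[np.isfinite(z)]
    a=np.radians(yaw); x=np.array([np.cos(a),np.sin(a)]); y=np.array([-x[1],x[0]])
    B=np.c_[(X[:,:2]-o)@x,(X[:,:2]-o)@y,X[:,2]]*1000
    def band(lo,hi,xr,yr): 
        m=(B[:,2]>lo)&(B[:,2]<hi)&(B[:,0]>xr[0])&(B[:,0]<xr[1])&(abs(B[:,1])<yr);return B[m]
    r=band(22,29,(-45,25),75); 
    for s in(1,-1):
        q=r[r[:,1]*s>0]
        if len(q)>30:
            f=np.polyfit(q[:,0],q[:,1],1);print('rail',s,len(q),'y@0 %.1f slope deg %.2f'%(f[1],np.degrees(np.arctan(f[0]))),'y',np.percentile(q[:,1],[2,98]).round(1),'z',np.median(q[:,2]))
    ch=band(46,53,(20,95),75)
    print('cheeks',len(ch),np.percentile(ch,[1,99],axis=0).round(1))
    rect(ch/1000,'cheekrect(bed; centre should be 55,0)')
    p=band(6,13,(-200,120),75)
    print('plate z',np.median(p[:,2]),'x',np.percentile(p[:,0],[.3,99.7]).round(1))
    for lo in range(-170,95,50):
        q=p[(p[:,0]>lo)&(p[:,0]<lo+15)]
        if len(q)>10: print(lo,'plate y',np.percentile(q[:,1],[1,99]).round(1))
    return B
E
python3 - <<'E'
from fit import *
im,W=wcloud();np.savez('w2',im=im,W=W)
print(manip.get_state()['position'])
m=np.isfinite(W[...,2]); P=W[m]
def box(c,r,zl,zh): return P[(np.hypot(P[:,0]-c[0],P[:,1]-c[1])<r)&(P[:,2]>zl)&(P[:,2]<zh)]
rect(box((.506,.304),.05,.045,.058),'handle top')
rect(box((.516,.306),.09,.009,.015),'deck')
rect(box((.57,.307),.06,.017,.024),'endplate')
bedfit(W)
T=np.load('top.npz')['W'];print('top');bedfit(T)
E
```

```text
[0.46916107 0.1961996  0.26133718]
handle top 527 [508.7 304.1  51.2] [array([508.6, 304.8]), array([49.4, 17. ]), np.float64(2.3)]
deck 3586 [504.6 303.7  11.9] [array([498.6, 301.7]), array([142.3, 109.7]), np.float64(4.1)]
endplate 779 [562.  306.4  19.3] [array([543.6, 307.3]), array([ 65.5, 111.9]), np.float64(1.8)]
rail 1 429 y@0 49.5 slope deg -0.20 y [42.8 55.4] z 25.948934945142028
rail -1 361 y@0 -47.2 slope deg -0.63 y [-53.9 -41.2] z 26.022197055673242
cheeks 777 [[ 27.4 -42.   46.3]
 [ 80.7  43.3  52.5]]
cheekrect(bed; centre should be 55,0) 777 [54.9 11.6 49.9] [array([51.6,  0.4]), array([87.8, 60.6]), np.float64(89.0)]
plate z 10.086756454705304 x [-182.3  100.1]
-170 plate y [-61.1  66.1]
-120 plate y [-61.1  66. ]
-70 plate y [-60.2  65.4]
-20 plate y [-42.4  65.2]
30 plate y [-62.1  65.4]
80 plate y [-32.7  65. ]
top
rail 1 81 y@0 48.6 slope deg -1.05 y [43.1 54.6] z 25.91952799072694
rail -1 81 y@0 -48.4 slope deg -0.71 y [-53.6 -42.6] z 25.789918672220136
cheeks 225 [[ 30.1 -42.3  46.4]
 [ 79.   42.1  52.9]]
cheekrect(bed; centre should be 55,0) 225 [54.7 -1.2 49.9] [array([51. , -0.3]), array([56.1, 86.1]), np.float64(1.1)]
plate z 9.845680438299475 x [-184.1   99.2]
-170 plate y [-62.1  64.2]
-120 plate y [-62.   64.1]
-70 plate y [-62.7  63.7]
-20 plate y [-63.6  63.3]
30 plate y [-63.7  64.5]
80 plate y [-64.5  63.6]
```

Run:
```python
from h import *
s=plan([.508,.3045,.11],down(-87.7),60)
s=plan([.508,.3045,.022],down(-87.7),60,n=4,start=s)
```

```text
n 5 dist 0.1901 ang 18.52
{"rot":[0.003, 0.004, 0.539],"delta_pos":[-0.348, -0.3, 0.606],"gripper":60},
{"rot":[0.003, 0.004, 0.539],"delta_pos":[-0.367, -0.277, 0.606],"gripper":60},
{"rot":[0.003, 0.004, 0.539],"delta_pos":[-0.384, -0.252, 0.606],"gripper":60},
{"rot":[0.003, 0.004, 0.539],"delta_pos":[-0.4, -0.227, 0.606],"gripper":60},
{"rot":[0.003, 0.004, 0.539],"delta_pos":[-0.414, -0.2, 0.605],"gripper":60}
n 4 dist 0.088 ang 0.0
{"rot":[0.0, 0.0, 0.0],"delta_pos":[0.0, 0.0, 0.44],"gripper":60},
{"rot":[0.0, 0.0, 0.0],"delta_pos":[0.0, 0.0, 0.44],"gripper":60},
{"rot":[0.0, 0.0, 0.0],"delta_pos":[0.0, 0.0, 0.44],"gripper":60},
{"rot":[0.0, 0.0, 0.0],"delta_pos":[0.0, 0.0, 0.44],"gripper":60}
```

Request:
step_arm:
  deltas:
    - {"rot": [0,0,0.54],"delta_pos": [-0.35,-0.3,0.6],"gripper": 60}
    - {"rot": [0,0,0.54],"delta_pos": [-0.37,-0.28,0.6],"gripper": 60}
    - {"rot": [0,0,0.54],"delta_pos": [-0.38,-0.25,0.6],"gripper": 60}
    - {"rot": [0,0,0.54],"delta_pos": [-0.4,-0.23,0.6],"gripper": 60}
    - {"rot": [0,0,0.54],"delta_pos": [-0.41,-0.2,0.6],"gripper": 60}
    - {"rot": [0,0,0],"delta_pos": [0,0,0.2],"gripper": 60}
    - {"rot": [0,0,0],"delta_pos": [0,0,0],"gripper": 60}
    - {"rot": [0,0,0],"delta_pos": [0,0,0],"gripper": 60}

```text
clock: 3.7
position: [0.5115, 0.2984, 0.1037]
tcp_rot: [0.718, -0.696, 0.001, -0.001]
wrist_force: [0.2, 0.3, 0.4]
gripper_width: 0.0599
```

Request:
step_arm:
  deltas:
    - {"rot": [0,0,0],"delta_pos": [-0.12,0.07,0.4],"gripper": 60}
    - {"rot": [0,0,0],"delta_pos": [0,0,0.4],"gripper": 60}
    - {"rot": [0,0,0],"delta_pos": [0,0,0.4],"gripper": 60}
    - {"rot": [0,0,0],"delta_pos": [0,0,0.4],"gripper": 60}
    - {"rot": [0,0,0],"delta_pos": [0,0,0],"gripper": 60}
    - {"rot": [0,0,0],"delta_pos": [0,0,0],"gripper": 60}

```text
clock: 4.45
position: [0.5073, 0.3053, 0.0228]
tcp_rot: [0.719, -0.695, -0.0, -0.0]
wrist_force: [0.7, 0.5, -0.5]
gripper_width: 0.0597
```

Request:
step_arm:
  deltas:
    - {"rot": [0,0,0],"delta_pos": [0,0,0],"gripper": 0}
    - {"rot": [0,0,0],"delta_pos": [0,0,0],"gripper": 0}
    - {"rot": [0,0,0],"delta_pos": [0,0,0],"gripper": 0}
    - {"rot": [0,0,0],"delta_pos": [0,0,0],"gripper": 0}
    - {"rot": [0,0,0],"delta_pos": [0,0,0],"gripper": 0}
    - {"rot": [0,0,0],"delta_pos": [0,0,0],"gripper": 0}
  newtons: 55

```text
clock: 5.2
position: [0.507, 0.3053, 0.0226]
tcp_rot: [0.719, -0.695, -0.0, -0.0]
wrist_force: [0.6, 1.7, -0.5]
gripper_width: 0.0154
```

Run:
```python
from h import *
# bed frame
o=np.array([.6248,-.0037]);a=np.radians(-11.3);x=np.array([np.cos(a),np.sin(a)])
st=manip.get_state();print(st['position'],st['gripper_width'],st['wrist_force'])
p0=np.array([.5073,.3053,.022])
s=(st['position'],R.from_quat(st['tcp_rot']))
tgt=np.r_[o-.14*x,.13]; print(tgt)
up=[.50,.27,.17]
s=plan(up,R.from_quat(st['tcp_rot']),0,n=4,start=s)
psi=-88+170; mid=np.array(up)
q=s[1]*R.from_rotvec([0,0,-np.radians(166.8)])
print('final psi',q.as_matrix()[:2,0],np.degrees(np.arctan2(*q.as_matrix()[1::-1,0])))
# rotate as one rotvec -166.8 about tool z
w=-np.radians(166.8);n=25;out=[]
d=tgt-mid
for i in range(n):
    qi=s[1]*R.from_rotvec([0,0,w*i/n]); dp=qi.inv().apply(d/n)/.05
    out.append('{"rot":[0,0,%.3f],"delta_pos":%s,"gripper":0}'%(w/n/.12,[round(float(t),2)+0 for t in dp]))
print(',\n'.join(out))
```

```text
[0.5070373  0.30532268 0.0225578 ] 0.015406937450100631 [ 0.59507717  1.69987805 -0.46355805]
[0.48751395 0.02373246 0.13      ]
n 4 dist 0.1518 ang 0.0
{"rot":[0.0, 0.0, 0.0],"delta_pos":[0.175, 0.041, -0.737],"gripper":0},
{"rot":[0.0, 0.0, 0.0],"delta_pos":[0.175, 0.041, -0.737],"gripper":0},
{"rot":[0.0, 0.0, 0.0],"delta_pos":[0.175, 0.041, -0.737],"gripper":0},
{"rot":[0.0, 0.0, 0.0],"delta_pos":[0.175, 0.041, -0.737],"gripper":0}
final psi [0.19598687 0.98060646] 78.69761983801577
{"rot":[0,0,-0.970],"delta_pos":[0.2, 0.02, 0.03],"gripper":0},
{"rot":[0,0,-0.970],"delta_pos":[0.19, 0.04, 0.03],"gripper":0},
{"rot":[0,0,-0.970],"delta_pos":[0.19, 0.06, 0.03],"gripper":0},
{"rot":[0,0,-0.970],"delta_pos":[0.18, 0.08, 0.03],"gripper":0},
{"rot":[0,0,-0.970],"delta_pos":[0.17, 0.1, 0.03],"gripper":0},
{"rot":[0,0,-0.970],"delta_pos":[0.16, 0.12, 0.03],"gripper":0},
{"rot":[0,0,-0.970],"delta_pos":[0.14, 0.14, 0.03],"gripper":0},
{"rot":[0,0,-0.970],"delta_pos":[0.12, 0.15, 0.03],"gripper":0},
{"rot":[0,0,-0.970],"delta_pos":[0.1, 0.17, 0.03],"gripper":0},
{"rot":[0,0,-0.970],"delta
[... 321 characters left out ...]
lta_pos":[-0.03, 0.2, 0.03],"gripper":0},
{"rot":[0,0,-0.970],"delta_pos":[-0.05, 0.19, 0.03],"gripper":0},
{"rot":[0,0,-0.970],"delta_pos":[-0.07, 0.18, 0.03],"gripper":0},
{"rot":[0,0,-0.970],"delta_pos":[-0.09, 0.17, 0.03],"gripper":0},
{"rot":[0,0,-0.970],"delta_pos":[-0.11, 0.16, 0.03],"gripper":0},
{"rot":[0,0,-0.970],"delta_pos":[-0.13, 0.15, 0.03],"gripper":0},
{"rot":[0,0,-0.970],"delta_pos":[-0.15, 0.13, 0.03],"gripper":0},
{"rot":[0,0,-0.970],"delta_pos":[-0.16, 0.11, 0.03],"gripper":0},
{"rot":[0,0,-0.970],"delta_pos":[-0.17, 0.09, 0.03],"gripper":0},
{"rot":[0,0,-0.970],"delta_pos":[-0.18, 0.07, 0.03],"gripper":0},
{"rot":[0,0,-0.970],"delta_pos":[-0.19, 0.05, 0.03],"gripper":0}
```

Request:
step_arm:
  deltas:
    - {"rot": [0,0,0],"delta_pos": [0,0,-0.4],"gripper": 0}
    - {"rot": [0,0,0],"delta_pos": [0.2,0,-0.8],"gripper": 0}
    - {"rot": [0,0,0],"delta_pos": [0.2,0.1,-0.9],"gripper": 0}
    - {"rot": [0,0,0],"delta_pos": [0.3,0.06,-0.85],"gripper": 0}
    - {"rot": [0,0,-0.97],"delta_pos": [0.2,0.02,0.03],"gripper": 0}
    - {"rot": [0,0,-0.97],"delta_pos": [0.19,0.04,0.03],"gripper": 0}
    - {"rot": [0,0,-0.97],"delta_pos": [0.19,0.06,0.03],"gripper": 0}
    - {"rot": [0,0,-0.97],"delta_pos": [0.18,0.08,0.03],"gripper": 0}
    - {"rot": [0,0,-0.97],"delta_pos": [0.17,0.1,0.03],"gripper": 0}
    - {"rot": [0,0,-0.97],"delta_pos": [0.16,0.12,0.03],"gripper": 0}
    - {"rot": [0,0,-0.97],"delta_pos": [0.14,0.14,0.03],"gripper": 0}
    - {"rot": [0,0,-0.97],"delta_pos": [0.12,0.15,0.03],"gripper": 0}
    - {"rot": [0,0,-0.97],"delta_pos": [0.1,0.17,0.03],"gripper": 0}
    - {"rot": [0,0,-0.97],"delta_pos": [0.08,0.18,0.03],"gripper": 0}
    - {"rot": [0,0,-0.97],"delta_pos": [0.06,0.19,0.03],"gripper": 0}
    - {"rot": [0,0,-0.97],"delta_pos": [0.04,0.19,0.03],"gripper": 0}
    - {"rot": [0,0,-0.97],"delta_pos": [0.02,0.2,0.03],"gripper": 0}
    - {"rot": [0,0,-0.97],"delta_pos": [-0.01,0.2,0.03],"gripper": 0}
    - {"rot": [0,0,-0.97],"delta_pos": [-0.03,0.2,0.03],"gripper": 0}
    - {"rot": [0,0,-0.97],"delta_pos": [-0.05,0.19,0.03],"gripper": 0}

```text
clock: 7.7
position: [0.4914, 0.1112, 0.1467]
tcp_rot: [0.987, 0.163, -0.0, 0.001]
wrist_force: [0.0, 0.5, -5.6]
gripper_width: 0.0156
```

Request:
step_arm:
  deltas:
    - {"rot": [0,0,-0.97],"delta_pos": [-0.07,0.18,0.03],"gripper": 0}
    - {"rot": [0,0,-0.97],"delta_pos": [-0.09,0.17,0.03],"gripper": 0}
    - {"rot": [0,0,-0.97],"delta_pos": [-0.11,0.16,0.03],"gripper": 0}
    - {"rot": [0,0,-0.97],"delta_pos": [-0.13,0.15,0.03],"gripper": 0}
    - {"rot": [0,0,-0.97],"delta_pos": [-0.15,0.13,0.03],"gripper": 0}
    - {"rot": [0,0,-0.97],"delta_pos": [-0.16,0.11,0.03],"gripper": 0}
    - {"rot": [0,0,-0.97],"delta_pos": [-0.17,0.09,0.03],"gripper": 0}
    - {"rot": [0,0,-0.97],"delta_pos": [-0.18,0.07,0.03],"gripper": 0}
    - {"rot": [0,0,-0.97],"delta_pos": [-0.19,0.05,0.03],"gripper": 0}
    - {"rot": [0,0,0],"delta_pos": [0,0,0],"gripper": 0}
    - {"rot": [0,0,0],"delta_pos": [0,0,0],"gripper": 0}
    - {"rot": [0,0,0],"delta_pos": [0,0,0],"gripper": 0}

```text
clock: 9.2
position: [0.487, 0.0246, 0.1328]
tcp_rot: [0.774, 0.633, -0.0, 0.0]
wrist_force: [0.1, -0.3, -4.8]
gripper_width: 0.0156
```

Run:
```python
from fit import *
im,W=wcloud();save(im,'w3.png',1.2);np.savez('w3',im=im,W=W)
st=manip.get_state();p=st['position'];M=R.from_quat(st['tcp_rot']).as_matrix();print(p,np.degrees(np.arctan2(M[1,0],M[0,0])),M[:,2],st['wrist_force'],st['gripper_width'])
bedfit(W,o=(.6248,-.0037),yaw=-11.3)
```

```text
[0.48702609 0.02460402 0.13273441] 78.58130687756005 [ 1.86235344e-04 -3.99779094e-04 -9.99999903e-01] [ 0.04957973  0.18491872 -4.28887591] 0.015920739873476107Traceback (most recent call last):
  File "<stdin>", line 4, in <module>
  File "fit.py", line 17, in bedfit
    print('cheeks',len(ch),np.percentile(ch,[1,99],axis=0).round(1))
                           ~~~~~~~~~~~~~^^^^^^^^^^^^^^^^^^
    return _quantile_unchecked(
        a, q, axis, out, overwrite_input, method, keepdims, weights)
    return _ureduce(a,
                    func=_quantile_ureduce_func,
    ...<5 lines>...
                    overwrite_input=overwrite_input,
                    method=method)
    r = func(a, **kwargs)
    result = _quantile(arr,
                       quantiles=q,
    ...<2 lines>...
                       out=out,
                       weights=wgt)
    slices_having_nans = np.isnan(arr[-1, ...])
                                  ~~~^^^^^^^^^
IndexError: index -1 is out of bounds for axis 0 with size 0
```

View pics/w3.png

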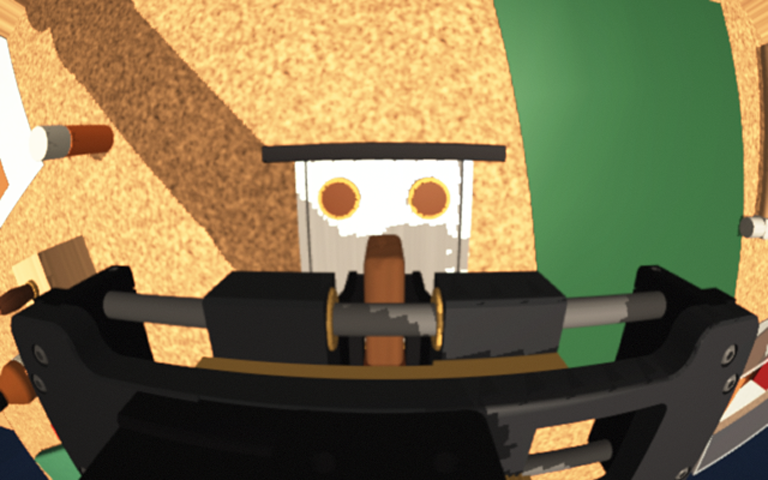

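The tray is held level: the end plate runs straight across at row 153 and the handle is centred at column 385. The wrist camera faces back, so for alignment I'll use the top camera along with the tray yaw in the tool frame.

```bash
cat >> fit.py <<'E'
O=np.array([.6248,-.0037]);YAW=-11.3
def bedpose(st,o=O,yaw=YAW):
    M=R.from_quat(st['tcp_rot']).as_matrix();a=np.radians(yaw);x=np.array([np.cos(a),np.sin(a)]);y=np.array([-x[1],x[0]])
    d=st['position'][:2]-o
    print('tcp bed mm',(d@x*1000).round(1),(d@y*1000).round(1),'z',(st['position'][2]*1000).round(1),'jaw-90 rel bed deg',(np.degrees(np.arctan2(M[1,0],M[0,0]))-90-yaw).round(2),'tilt',M[:2,2].round(4),'F',st['wrist_force'].round(1),'w',st['gripper_width'].round(4))
E
python3 - <<'E'
from fit import *
z=np.load('w3.npz');im=z['im'];W=z['W'];st=manip.get_state();bedpose(st)
T=(W-st['position'])@R.from_quat(st['tcp_rot']).as_matrix()*1000
g=im.max(-1)<70
m=g.copy();m[:]=0;m[118:136,215:425]=1
q=T[m&g&np.isfinite(T[...,2])];q=q[(q[:,2]>-20)&(q[:,2]<40)];f=np.polyfit(q[:,0],q[:,1],1)
print('endplate in tool',len(q),np.degrees(np.arctan(f[0])),np.percentile(q,[1,50,99],axis=0).round(1))
d=T[125:230,240:400];d=d[(d[...,2]>3)&(d[...,2]<20)]
dk=d[d[:,1]>-200];print('deck x in tool',np.percentile(dk[:,0],[1,99]).round(1),np.median(dk[:,2]))
im,W=cloud('top');np.savez('top2',im=im,W=W);save(im[135:235,270:400],'top2.png',5)
E
```

```text
Traceback (most recent call last):
  File "fit.py", line 29, in bedpose
    print('tcp bed mm',(d@x*1000).round(1),(d@y*1000).round(1),'z',(st['position'][2]*1000).round(1),'jaw-90 rel bed deg',(np.degrees(np.arctan2(M[1,0],M[0,0]))-90-yaw).round(2),'tilt',M[:2,2].round(4),'F',st['wrist_force'].round(1),'w',st['gripper_width'].round(4))
                                                                                                                                                                                                                                             ^^^^^^^^^^^^^^^^^^^^^^^^^
AttributeError: 'float' object has no attribute 'round'
```

```bash
sed -i "s/st\['gripper_width'\].round(4)/round(st['gripper_width'],4)/" fit.py
python3 - <<'E'
from fit import *
z=np.load('w3.npz');im=z['im'];W=z['W'];st=manip.get_state();bedpose(st)
T=(W-st['position'])@R.from_quat(st['tcp_rot']).as_matrix()*1000
g=im.max(-1)<70
m=g.copy();m[:]=0;m[118:136,215:425]=1
q=T[m&g&np.isfinite(T[...,2])];q=q[(q[:,2]>-20)&(q[:,2]<40)];f=np.polyfit(q[:,0],q[:,1],1)
print('endplate in tool',len(q),np.degrees(np.arctan(f[0])),np.percentile(q,[1,50,99],axis=0).round(1))
d=T[125:230,240:400];d=d[(d[...,2]>3)&(d[...,2]<20)]
print('deck x in tool',np.percentile(d[:,0],[1,99]).round(1),np.median(d[:,2]))
im,W=cloud('top');np.savez('top2',im=im,W=W)
E
```

```text
tcp bed mm -140.6 0.8 z 132.7 jaw-90 rel bed deg -0.12 tilt [ 0.0002 -0.0004] F [ 0.   0.2 -4.3] w 0.0159
endplate in tool 2444 -0.33715721598292475 [[-56.3 -69.1   0.9]
 [ -3.1 -65.8   2.6]
 [ 51.2 -62.4   4. ]]
deck x in tool [-41.3  37. ] 10.223772743074862
```

Request:
step_arm:
  deltas:
    - {"rot": [0,0,0],"delta_pos": [-0.024,0,0.5],"gripper": 0}
    - {"rot": [0,0,0],"delta_pos": [0,0,0.5],"gripper": 0}
    - {"rot": [0,0,0],"delta_pos": [0,0,0.5],"gripper": 0}
    - {"rot": [0,0,0],"delta_pos": [0,0,0.4],"gripper": 0}
    - {"rot": [0,0,0],"delta_pos": [0,0,0.06],"gripper": 0}
    - {"rot": [0,0,0],"delta_pos": [0,0,0],"gripper": 0}
    - {"rot": [0,0,0],"delta_pos": [0,0,0],"gripper": 0}

```text
clock: 10.18
position: [0.4875, 0.0231, 0.0354]
tcp_rot: [0.774, 0.633, 0.0, 0.0]
wrist_force: [-0.3, 0.5, -4.5]
gripper_width: 0.0152
```

```bash
sed -i 's/^O=.*/O=np.array([.6247,-.0043]);YAW=-11.3/' fit.py
python3 - <<'E'
from fit import *
bedpose(manip.get_state())
im,W=cloud('scene');c=cams.calibration('scene')
save(im[165:275,275:385],'sc2.png',5)
E
```

```text
tcp bed mm -140.0 -0.0 z 35.4 jaw-90 rel bed deg -0.1 tilt [ 0.0013 -0.0001] F [-0.3  0.5 -4.5] w 0.0152
```

View pics/sc2.png

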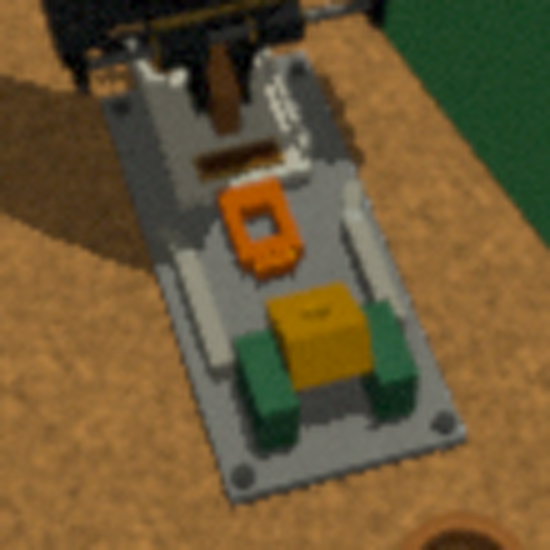

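The tray lies in line with the rails, with the orange tongue at (260,230) midway between them. I'll slide it in.

Request:
step_arm:
  deltas:
    - {"rot": [0,0,0],"delta_pos": [0,0.2,0.02],"gripper": 0}
    - {"rot": [0,0,0],"delta_pos": [0,0.3,0],"gripper": 0}
    - {"rot": [0,0,0],"delta_pos": [0,0.3,0],"gripper": 0}
    - {"rot": [0,0,0],"delta_pos": [0,0.3,0],"gripper": 0}
    - {"rot": [0,0,0],"delta_pos": [0,0.2,0],"gripper": 0}
    - {"rot": [0,0,0],"delta_pos": [0,0.1,0],"gripper": 0}
    - {"rot": [0,0,0],"delta_pos": [0,0,0],"gripper": 0}

```text
clock: 11.1
position: [0.5561, 0.0096, 0.0337]
tcp_rot: [0.774, 0.634, 0.001, 0.0]
wrist_force: [2.5, 2.9, -6.4]
gripper_width: 0.0159
```

Run:
```python
from fit import *
bedpose(manip.get_state())
```

```text
tcp bed mm -70.0 0.2 z 33.7 jaw-90 rel bed deg -0.07 tilt [0.0012 0.0007] F [ 2.5  2.9 -6.4] w 0.0159
```

Request:
step_arm:
  deltas:
    - {"rot": [0,0,0],"delta_pos": [0,0.2,0],"gripper": 0}
    - {"rot": [0,0,0],"delta_pos": [0,0.2,0],"gripper": 0}
    - {"rot": [0,0,0],"delta_pos": [0,0.2,0],"gripper": 0}
    - {"rot": [0,0,0],"delta_pos": [0,0.1,0],"gripper": 0}
    - {"rot": [0,0,0],"delta_pos": [0,0.05,0],"gripper": 0}
    - {"rot": [0,0,0],"delta_pos": [0,0.05,0],"gripper": 0}
    - {"rot": [0,0,0],"delta_pos": [0,0,0],"gripper": 0}

```text
clock: 11.98
position: [0.5945, 0.002, 0.0335]
tcp_rot: [0.774, 0.634, 0.0, -0.0]
wrist_force: [-0.1, 5.0, -6.2]
gripper_width: 0.0155
```

Run:
```python
from fit import *
bedpose(manip.get_state())
```

```text
tcp bed mm -30.8 0.2 z 33.5 jaw-90 rel bed deg -0.07 tilt [-0.0003  0.0008] F [-0.1  5.  -6.2] w 0.0155
```

Request:
step_arm:
  deltas:
    - {"rot": [0,0,0],"delta_pos": [0.01,0.04,0],"gripper": 0}
    - {"rot": [0,0,0],"delta_pos": [0,0.04,0],"gripper": 0}
    - {"rot": [0,0,0],"delta_pos": [0,0,0],"gripper": 0}
    - {"rot": [0,0,0],"delta_pos": [0,0,0],"gripper": 0}

```text
clock: 12.48
position: [0.5988, 0.0011, 0.0336]
tcp_rot: [0.774, 0.633, 0.0, 0.0]
wrist_force: [-0.6, 4.1, -6.9]
gripper_width: 0.0161
```

Run:
```python
from fit import *
bedpose(manip.get_state())
```

```text
tcp bed mm -26.4 0.2 z 33.6 jaw-90 rel bed deg -0.09 tilt [0.0004 0.0001] F [-0.6  4.1 -6.9] w 0.0161
```

Request:
step_arm:
  deltas:
    - {"rot": [0,0,0],"delta_pos": [0.01,0.04,0.01],"gripper": 0}
    - {"rot": [0,0,0],"delta_pos": [0,0.04,0],"gripper": 0}
    - {"rot": [0,0,0],"delta_pos": [0,0,0],"gripper": 0}
    - {"rot": [0,0,0],"delta_pos": [0,0,0],"gripper": 0}

```text
clock: 12.98
position: [0.5992, 0.0013, 0.0328]
tcp_rot: [0.773, 0.634, -0.003, -0.002]
wrist_force: [-20.3, 4.1, 8.7]
gripper_width: 0.0155
```

Run:
```python
from fit import *
bedpose(manip.get_state())
im,W=cloud('scene')
save(im[165:275,275:385],'sc3.png',5)
B=bedfit(np.load('top.npz')['W'],O,YAW)
```

```text
tcp bed mm -26.1 0.5 z 32.8 jaw-90 rel bed deg -0.0 tilt [-0.0071 -0.0014] F [-20.3   4.1   8.7] w 0.0155
rail 1 81 y@0 48.6 slope deg -0.52 y [43.  54.5] z 25.91952799072694
rail -1 80 y@0 -48.3 slope deg 0.11 y [-53.8 -42.7] z 25.724529535173012
cheeks 225 [[ 29.9 -41.8  46.4]
 [ 79.3  42.7  52.9]]
cheekrect(bed; centre should be 55,0) 225 [54.7 -0.7 49.9] [array([51. ,  0.1]), array([56.1, 86.1]), np.float64(1.6)]
plate z 9.845680438299475 x [-184.1   99.2]
-170 plate y [-64.2  62.7]
-120 plate y [-63.1  63.1]
-70 plate y [-63.2  63.1]
-20 plate y [-63.8  63.2]
30 plate y [-63.3  63.8]
80 plate y [-63.6  64.4]
```

View pics/sc3.png

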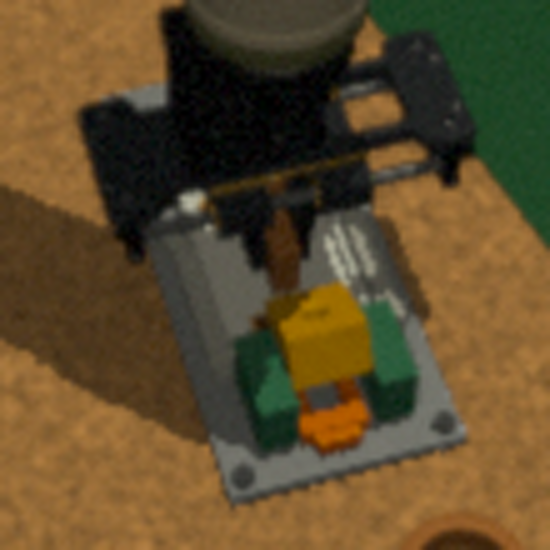

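The tray is firmly against the stop: there's 20 N of reaction and the orange tongue shows beyond the tower at (335,425). Now I'll release it, lift off and head for the pin.

Request:
step_arm:
  deltas:
    - {"rot": [0,0,0],"delta_pos": [0,-0.02,0],"gripper": 40}
    - {"rot": [0,0,0],"delta_pos": [0,0,0],"gripper": 40}
    - {"rot": [0,0,0],"delta_pos": [0,0,0],"gripper": 40}
    - {"rot": [0,0,0],"delta_pos": [0,0,0],"gripper": 40}
    - {"rot": [0,0,0],"delta_pos": [0,0,-0.5],"gripper": 40}
    - {"rot": [0,0,0],"delta_pos": [0,0,-1],"gripper": 40}
    - {"rot": [0,0,0],"delta_pos": [0,0,-1],"gripper": 40}
    - {"rot": [0,0,0],"delta_pos": [0,0,-1],"gripper": 60}
    - {"rot": [0,0,0],"delta_pos": [0,0,-1],"gripper": 60}
    - {"rot": [0,0,0],"delta_pos": [0,0,-0.5],"gripper": 60}

```text
clock: 14.28
position: [0.602, 0.0019, 0.2878]
tcp_rot: [0.773, 0.634, 0.002, 0.001]
wrist_force: [-0.4, -0.3, -1.2]
gripper_width: 0.0578
```

Run:
```python
from h import *
plan([.65,-.32,.28],down(76),60)
```

```text
n 7 dist 0.3256 ang 2.68
{"rot":[0.005, -0.001, 0.055],"delta_pos":[-0.875, 0.315, 0.023],"gripper":60},
{"rot":[0.005, -0.001, 0.055],"delta_pos":[-0.873, 0.321, 0.023],"gripper":60},
{"rot":[0.005, -0.001, 0.055],"delta_pos":[-0.871, 0.327, 0.023],"gripper":60},
{"rot":[0.005, -0.001, 0.055],"delta_pos":[-0.869, 0.333, 0.023],"gripper":60},
{"rot":[0.005, -0.001, 0.055],"delta_pos":[-0.866, 0.338, 0.023],"gripper":60},
{"rot":[0.005, -0.001, 0.055],"delta_pos":[-0.864, 0.344, 0.022],"gripper":60},
{"rot":[0.005, -0.001, 0.055],"delta_pos":[-0.862, 0.35, 0.022],"gripper":60}
```

Request:
step_arm:
  deltas:
    - {"rot": [0,0,0.05],"delta_pos": [-0.87,0.31,0],"gripper": 60}
    - {"rot": [0,0,0.05],"delta_pos": [-0.87,0.32,0],"gripper": 60}
    - {"rot": [0,0,0.05],"delta_pos": [-0.87,0.33,0],"gripper": 60}
    - {"rot": [0,0,0.05],"delta_pos": [-0.87,0.33,0],"gripper": 60}
    - {"rot": [0,0,0.05],"delta_pos": [-0.87,0.34,0],"gripper": 60}
    - {"rot": [0,0,0.05],"delta_pos": [-0.87,0.34,0],"gripper": 60}
    - {"rot": [0,0,0.05],"delta_pos": [-0.86,0.35,0],"gripper": 60}
    - {"rot": [0,0,0],"delta_pos": [0,0,0],"gripper": 60}
    - {"rot": [0,0,0],"delta_pos": [0,0,0],"gripper": 60}
    - {"rot": [0,0,0],"delta_pos": [0,0,0],"gripper": 60}

```text
clock: 15.52
position: [0.6498, -0.3194, 0.2842]
tcp_rot: [0.786, 0.618, 0.0, 0.0]
wrist_force: [0.6, -0.1, 0.0]
gripper_width: 0.0599
```

Run:
```python
from fit import *
im,W=wcloud();save(im,'w4.png',1.2);np.savez('w4',im=im,W=W)
st=manip.get_state();bedpose(st);print(st['position'])
hsv=cv2.cvtColor(im,cv2.COLOR_RGB2HSV).astype(int);H,S,V=[hsv[...,i] for i in range(3)]
red=((H<7)|(H>173))&(S>150)&np.isfinite(W[...,2])
P=W[red];P=P[np.hypot(P[:,0]-.585,P[:,1]+.308)<.04]
rect(P[P[:,2]>.125],'top face');print(np.percentile(P[:,2],[1,50,99]))
rect(P[P[:,2]>.07],'all')
```

```text
tcp bed mm 86.4 -304.3 z 284.1 jaw-90 rel bed deg -2.39 tilt [ 0.0009 -0.0002] F [-0.2  0.9 -0.5] w 0.06
[ 0.64975642 -0.31959833  0.28406369]
top face 328 [ 588.4 -312.1  129.7] [array([ 588.3, -311.9]), array([18.3, 18.4]), np.float64(76.4)]
[0.12835854 0.12967026 0.13146781]
all 328 [ 588.4 -312.1  129.7] [array([ 588.3, -311.9]), array([18.3, 18.4]), np.float64(76.4)]
```

View pics/w4.png

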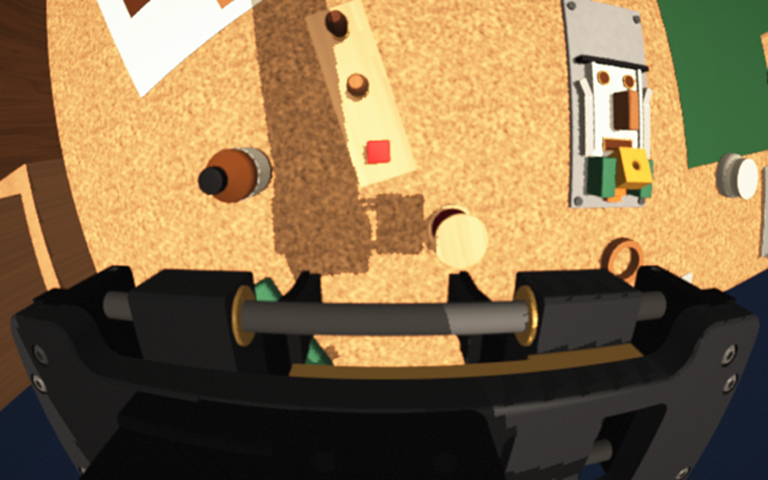

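The red pin top is at (377,152) with the other tools clear of it. The tray appears home, with its shoulders at the tower. Moving onto the pin.

Run:
```python
from fit import *
s=plan([.5885,-.310,.165],down(76.4),60,n=4)
a=np.radians(YAW);Rb=R.from_euler('z',YAW,degrees=True).as_matrix()
t=np.radians(-25);Rl=np.array([[np.cos(t),0,np.sin(t)],[0,1,0],[-np.sin(t),0,np.cos(t)]]) # lock in bed, z leans to -x
mouth=np.array([36.3,0,64])
for n,b in(('w4',np.array([.5,1.95,0])),('top',0),('w2',2*np.array([-.349,.937,0])*-1)):
    d=np.load(n+'.npz');hsv=cv2.cvtColor(d['im'],cv2.COLOR_RGB2HSV).astype(int)
    m=(hsv[...,0]>18)&(hsv[...,0]<34)&(hsv[...,1]>140)&np.isfinite(d['W'][...,2])
    P=d['W'][m]*1000+b; B=(P-np.r_[O*1000,0])@Rb
    L=(B-mouth)@Rl; k=(abs(L[:,0])<32)&(abs(L[:,1])<32)&(abs(L[:,2])<3);L=L[k]
    print(n,k.sum(),np.percentile(L,[1.5,50,98.5],axis=0).round(1).tolist())
    r=cv2.minAreaRect(L[:,:2].astype(np.float32));print(r)
```

```text
n 4 dist 0.1342 ang 0.1
{"rot":[0.002, 0.0, -0.003],"delta_pos":[-0.026, -0.309, 0.595],"gripper":60},
{"rot":[0.002, 0.0, -0.003],"delta_pos":[-0.026, -0.309, 0.595],"gripper":60},
{"rot":[0.002, 0.0, -0.003],"delta_pos":[-0.026, -0.309, 0.595],"gripper":60},
{"rot":[0.002, 0.0, -0.003],"delta_pos":[-0.025, -0.309, 0.595],"gripper":60}
w4 545 [[-19.3, -18.5, -2.8], [2.9, 0.9, -1.2], [23.4, 22.8, 0.3]]
((2.017984390258789, 2.3290233612060547), (43.72703170776367, 44.56083679199219), 88.28018188476562)
top 186 [[-20.9, -20.1, -3.0], [0.2, 0.2, -0.3], [21.9, 21.3, 2.5]]
((0.4813671112060547, 0.5570278167724609), (43.783203125, 42.60308074951172), 0.6876250505447388)
w2 787 [[-18.5, -21.8, -2.8], [2.7, -0.2, -1.2], [23.9, 19.8, 0.8]]
((2.9189453125, -1.153463363647461), (43.572505950927734, 44.330238342285156), 89.964111328125)
```

Request:
step_arm:
  deltas:
    - {"rot": [0,0,0],"delta_pos": [-0.026,-0.31,0.6],"gripper": 50}
    - {"rot": [0,0,0],"delta_pos": [-0.026,-0.31,0.6],"gripper": 50}
    - {"rot": [0,0,0],"delta_pos": [-0.026,-0.31,0.6],"gripper": 50}
    - {"rot": [0,0,0],"delta_pos": [-0.025,-0.31,0.6],"gripper": 50}
    - {"rot": [0,0,0],"delta_pos": [0,0,0],"gripper": 50}
    - {"rot": [0,0,0],"delta_pos": [0,0,0],"gripper": 50}
    - {"rot": [0,0,0],"delta_pos": [0,0,0],"gripper": 50}

```text
clock: 16.45
position: [0.5894, -0.3108, 0.1647]
tcp_rot: [0.787, 0.617, 0.001, 0.001]
wrist_force: [-0.5, -0.4, -0.6]
gripper_width: 0.0499
```

Request:
step_arm:
  deltas:
    - {"rot": [0,0,0],"delta_pos": [0.01,-0.02,0.4],"gripper": 50}
    - {"rot": [0,0,0],"delta_pos": [0,0,0.4],"gripper": 50}
    - {"rot": [0,0,0],"delta_pos": [0,0,0.4],"gripper": 50}
    - {"rot": [0,0,0],"delta_pos": [0,0,0.4],"gripper": 50}
    - {"rot": [0,0,0],"delta_pos": [0,0,0],"gripper": 50}
    - {"rot": [0,0,0],"delta_pos": [0,0,0],"gripper": 50}
    - {"rot": [0,0,0],"delta_pos": [0,0,0],"gripper": 0}
    - {"rot": [0,0,0],"delta_pos": [0,0,0],"gripper": 0}
    - {"rot": [0,0,0],"delta_pos": [0,0,0],"gripper": 0}
    - {"rot": [0,0,0],"delta_pos": [0,0,0],"gripper": 0}
    - {"rot": [0,0,0],"delta_pos": [0,0,0],"gripper": 0}
  newtons: 50

```text
clock: 17.82
position: [0.5874, -0.3104, 0.0832]
tcp_rot: [0.787, 0.617, 0.0, 0.0]
wrist_force: [-0.6, -0.5, 1.8]
gripper_width: 0.02
```

The pin is gripped at 20.0 mm opening, flat on its sides. I'll lift it and bring it to a tilted pose over the mouth.

```bash
cat >> fit.py <<'E'
Rb=R.from_euler('z',YAW,degrees=True)
MO=np.r_[O,0]+Rb.apply([.039,.0004,.064])
QI=down(90+YAW)*R.from_euler('x',-25,degrees=True)
ZT=QI.as_matrix()[:,2]
def inpose(st,L=.0692):
    """pin tip relative to mouth in tool-target axes (mm): x(bed y), y, z(depth)"""
    q=R.from_quat(st['tcp_rot']); tip=st['position']+q.apply([0,0,L]); print('tip rel mouth mm',(QI.inv().apply(tip-MO)*1000).round(1),'rot err tool deg',np.degrees((q.inv()*QI).as_rotvec()).round(2),'F tool',q.inv().apply(st['wrist_force']).round(1),'w',round(st['gripper_width'],4))
E
python3 - <<'E'
from fit import *
st=manip.get_state();print('mouth',MO,ZT)
q=R.from_quat(st['tcp_rot'])
s=(np.array([st['position'][0],st['position'][1],.223]),q)
p=MO-ZT*(.0692+.035)
s=plan(p,QI,0,n=9,start=s)
E
```

```text
mouth [ 0.66302235 -0.01154965  0.064     ] [ 0.41442566 -0.08281042 -0.90630779]
n 9 dist 0.3159 ang 25.11
{"rot":[-0.404, 0.009, -0.04],"delta_pos":[0.681, -0.093, 0.143],"gripper":0},
{"rot":[-0.404, 0.009, -0.04],"delta_pos":[0.681, -0.097, 0.14],"gripper":0},
{"rot":[-0.404, 0.009, -0.04],"delta_pos":[0.681, -0.1, 0.135],"gripper":0},
{"rot":[-0.404, 0.009, -0.04],"delta_pos":[0.682, -0.103, 0.131],"gripper":0},
{"rot":[-0.404, 0.009, -0.04],"delta_pos":[0.682, -0.106, 0.127],"gripper":0},
{"rot":[-0.404, 0.009, -0.04],"delta_pos":[0.683, -0.109, 0.122],"gripper":0},
{"rot":[-0.404, 0.009, -0.04],"delta_pos":[0.683, -0.112, 0.118],"gripper":0},
{"rot":[-0.404, 0.009, -0.04],"delta_pos":[0.683, -0.114, 0.113],"gripper":0},
{"rot":[-0.404, 0.009, -0.04],"delta_pos":[0.684, -0.116, 0.108],"gripper":0}
```

Request:
step_arm:
  deltas:
    - {"rot": [0,0,0],"delta_pos": [0,0,-0.4],"gripper": 0}
    - {"rot": [0,0,0],"delta_pos": [0,0,-0.6],"gripper": 0}
    - {"rot": [0,0,0],"delta_pos": [0,0,-0.6],"gripper": 0}
    - {"rot": [0,0,0],"delta_pos": [0,0,-0.6],"gripper": 0}
    - {"rot": [0,0,0],"delta_pos": [0,0,-0.6],"gripper": 0}
    - {"rot": [-0.4,0.01,-0.04],"delta_pos": [0.68,-0.09,0.14],"gripper": 0}
    - {"rot": [-0.4,0.01,-0.04],"delta_pos": [0.68,-0.1,0.14],"gripper": 0}
    - {"rot": [-0.4,0.01,-0.04],"delta_pos": [0.68,-0.1,0.14],"gripper": 0}
    - {"rot": [-0.4,0.01,-0.04],"delta_pos": [0.68,-0.1,0.13],"gripper": 0}
    - {"rot": [-0.4,0.01,-0.04],"delta_pos": [0.68,-0.11,0.13],"gripper": 0}
    - {"rot": [-0.4,0.01,-0.04],"delta_pos": [0.68,-0.11,0.12],"gripper": 0}
    - {"rot": [-0.4,0.01,-0.04],"delta_pos": [0.68,-0.11,0.12],"gripper": 0}
    - {"rot": [-0.4,0.01,-0.04],"delta_pos": [0.68,-0.11,0.11],"gripper": 0}
    - {"rot": [-0.44,0.01,-0.04],"delta_pos": [0.7,-0.12,0.11],"gripper": 0}
    - {"rot": [0,0,0],"delta_pos": [0,0,0],"gripper": 0}
    - {"rot": [0,0,0],"delta_pos": [0,0,0],"gripper": 0}
    - {"rot": [0,0,0],"delta_pos": [0,0,0],"gripper": 0}

```text
clock: 19.95
position: [0.6199, -0.0041, 0.1591]
tcp_rot: [0.755, 0.618, 0.138, 0.167]
wrist_force: [-0.7, 0.3, -1.0]
gripper_width: 0.0196
```

Run:
```python
from fit import *
st=manip.get_state();inpose(st)
im,W=wcloud();im2,W2=cloud('scene')
np.savez('w5',im=im,W=W);np.savez('s5',im=im2,W=W2)
a=cv2.resize(im[150:400,170:470],None,fx=1.3,fy=1.3);b=cv2.resize(im2[150:260,275:385],(325,325),interpolation=cv2.INTER_CUBIC)
c=np.zeros((325,390+325,3),np.uint8);c[:,:390]=a;c[:,390:]=b;save(c,'c5.png')
```

```text
tip rel mouth mm [ -1.1   0.6 -35.5] rot err tool deg [ 0.04 -0.02 -0.09] F tool [ 0.1 -1.1  0.6] w 0.0196
```

View pics/c5.png

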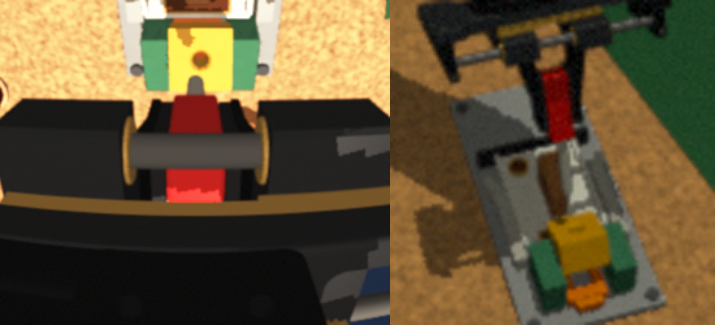

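Left panel: the shaft tip is at (195,83) just short of the hole at (201,60), slightly offset. I'll measure the face centre relative to the pin in the same frame.

Run:
```python
from fit import *
st=manip.get_state();q=R.from_quat(st['tcp_rot'])
d=np.load('w5.npz');im=d['im'];T=q.inv().apply((d['W'].reshape(-1,3)-st['position'])).reshape(400,640,3)*1000
hsv=cv2.cvtColor(im,cv2.COLOR_RGB2HSV).astype(int);H,S,V=[hsv[...,i] for i in range(3)]
ok=np.isfinite(T[...,2])
y=(H>18)&(H<36)&(S>80)&ok&(abs(T[...,0])<40)&(T[...,2]>85)&(T[...,2]<125)
P=T[y];zm=np.median(P[:,2]);F=P[abs(P[:,2]-zm)<3];print('face z',zm,len(F),np.percentile(F,[1,50,99],axis=0).round(1).tolist());print(cv2.minAreaRect(F[:,:2].astype(np.float32)))
r=((H<7)|(H>173))&(S>150)&ok&(abs(T[...,0])<25)
Q=T[r];Q=Q[(Q[:,2]>-60)&(Q[:,2]<30)];print('pin handle',len(Q),np.percentile(Q,[2,50,98],axis=0).round(1).tolist())
# hole dark pixels
m=np.zeros((400,640),bool);m[int(150+50/1.3):int(150+70/1.3),int(170+190/1.3):int(170+212/1.3)]=1
h=m&(V<190)&ok;v,u=np.nonzero(h);print('hole px',u.mean(),v.mean(),len(u),np.median(T[h],0).round(1))
c=cams.calibration('wrist')
ray=lambda u,v:(lambda x,yy:(lambda t:np.array([x/t*np.sin(t),yy/t*np.sin(t),np.cos(t)]))(np.hypot(x,yy)))((u-c['cx'])/c['fx'],(v-c['cy'])/c['fy'])
M=c['mount']
def hit(u,v,z):
    r=M[:3,:3]@ray(u,v);o=M[:3,3]*1000;return o+r*(z-o[2])/r[2]
print('hole in tool',hit(u.mean(),v.mean(),zm))
# steel tip pixels
print(im[205:222,310:330].mean(-1).round().astype(int)[::2,::2])
```

```text
face z 104.33452458116142 1916 [[-20.1, -23.2, 102.8], [4.7, -3.0, 104.4], [22.6, 19.4, 106.5]]
((1.171194076538086, -1.6726799011230469), (43.209388732910156, 43.51020812988281), 89.37523651123047)
pin handle 2171 [[-11.8, -9.5, -48.0], [-2.2, -2.7, -45.5], [7.5, 9.2, 7.3]]
hole px 323.8958333333333 196.09375 96 [  1.4   4.3 123.7]
hole in tool [  1.34045926  -1.34033938 104.33452458]
[[200 200 200 200 200 199 197 194 198 199]
 [199 200 200 198 187 182 189 198 200 200]
 [199 200 197 151 105  98 105 160 196 199]
 [199 200 186  94  99 100 101  98 180 200]
 [199 199 159  94 100 100  99  95 150 199]
 [199 198 130  94  99  99  99  95 138 198]
 [199 198 129  95  99  99  99  97 136 199]
 [202 199 121  96 100 100 100  98 115 194]
 [202 188 103  95  97  96  97  95  98 160]]
```

Request:
step_arm:
  deltas:
    - {"rot": [0,0,0],"delta_pos": [0.06,-0.05,0.2],"gripper": 0}
    - {"rot": [0,0,0],"delta_pos": [0,0,0.3],"gripper": 0}
    - {"rot": [0,0,0],"delta_pos": [0,0,0],"gripper": 0}
    - {"rot": [0,0,0],"delta_pos": [0,0,0],"gripper": 0}

```text
clock: 20.55
position: [0.6283, -0.0011, 0.135]
tcp_rot: [0.755, 0.619, 0.138, 0.167]
wrist_force: [-0.2, -0.3, -1.2]
gripper_width: 0.0199
```

Run:
```python
from fit import *
im,W=wcloud();st=manip.get_state();inpose(st);np.savez('w6',im=im,W=W)
im2,W2=cloud('scene')
a=cv2.resize(im[160:240,270:370],None,fx=5,fy=5,interpolation=cv2.INTER_CUBIC);b=cv2.resize(im2[200:260,320:370],(300,400)[0:2],interpolation=cv2.INTER_CUBIC)
c=np.zeros((400,800,3),np.uint8);c[:,:500]=a;c[:400,500:]=b;save(c,'c6.png')
```

```text
tip rel mouth mm [  3.5  -2.5 -10.6] rot err tool deg [ 0.05 -0.1   0.02] F tool [ 0.5 -0.   1.7] w 0.0198
```

View pics/c6.png

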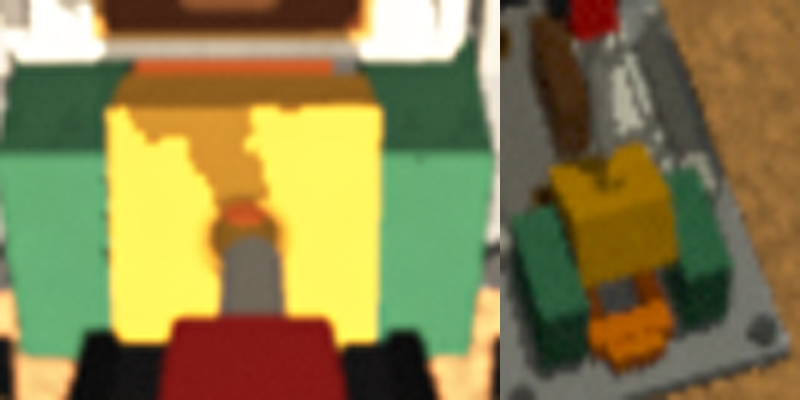

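The shaft is nearly centred on the hole: hole centre at (247,234), shaft at column 252. Allowing for parallax, y is aligned. I'll nudge it −0.7 mm in x and insert.

Request:
step_arm:
  deltas:
    - {"rot": [0,0,0],"delta_pos": [-0.014,0,0.1],"gripper": 0}
    - {"rot": [0,0,0],"delta_pos": [0,0,0.1],"gripper": 0}
    - {"rot": [0,0,0],"delta_pos": [0,0,0.1],"gripper": 0}
    - {"rot": [0,0,0],"delta_pos": [0,0,0.1],"gripper": 0}
    - {"rot": [0,0,0],"delta_pos": [0,0,0],"gripper": 0}

```text
clock: 21.28
position: [0.6366, -0.0038, 0.1165]
tcp_rot: [0.755, 0.619, 0.138, 0.167]
wrist_force: [0.1, -1.1, -1.0]
gripper_width: 0.0193
```

Run:
```python
from fit import *
st=manip.get_state();inpose(st)
```

```text
tip rel mouth mm [ 2.5 -2.6 10. ] rot err tool deg [ 0.02 -0.09  0.  ] F tool [-1.  -0.1  1. ] w 0.0193
```

Already 10 mm past the mouth with no contact force. Continuing.

Request:
step_arm:
  deltas:
    - {"rot": [0,0,0],"delta_pos": [0,0,0.1],"gripper": 0}
    - {"rot": [0,0,0],"delta_pos": [0,0,0.1],"gripper": 0}
    - {"rot": [0,0,0],"delta_pos": [0,0,0.1],"gripper": 0}
    - {"rot": [0,0,0],"delta_pos": [0,0,0.1],"gripper": 0}
    - {"rot": [0,0,0],"delta_pos": [0,0,0],"gripper": 0}

```text
clock: 21.9
position: [0.6449, -0.0055, 0.0984]
tcp_rot: [0.755, 0.619, 0.138, 0.167]
wrist_force: [0.9, -1.6, -1.4]
gripper_width: 0.0198
```

Run:
```python
from fit import *
st=manip.get_state();inpose(st)
```

```text
tip rel mouth mm [ 2.5 -2.6 30. ] rot err tool deg [ 0.03 -0.09 -0.  ] F tool [-1.4  0.5  1.7] w 0.0198
```

Request:
step_arm:
  deltas:
    - {"rot": [0,0,0],"delta_pos": [0,0,0.1],"gripper": 0}
    - {"rot": [0,0,0],"delta_pos": [0,0,0.1],"gripper": 0}
    - {"rot": [0,0,0],"delta_pos": [0,0,0.1],"gripper": 0}
    - {"rot": [0,0,0],"delta_pos": [0,0,0.1],"gripper": 0}
    - {"rot": [0,0,0],"delta_pos": [0,0,0.06],"gripper": 0}
    - {"rot": [0,0,0],"delta_pos": [0,0,0],"gripper": 0}

```text
clock: 22.65
position: [0.6544, -0.0074, 0.0777]
tcp_rot: [0.755, 0.619, 0.138, 0.167]
wrist_force: [1.2, 1.2, -1.3]
gripper_width: 0.0195
```

Run:
```python
from fit import *
st=manip.get_state();inpose(st)
```

```text
tip rel mouth mm [ 2.5 -2.6 52.9] rot err tool deg [ 0.03 -0.08 -0.  ] F tool [1.4 0.3 1.6] w 0.0195
```

Request:
step_arm:
  deltas:
    - {"rot": [0,0,0],"delta_pos": [0,0,0.03],"gripper": 0}
    - {"rot": [0,0,0],"delta_pos": [0,0,0.03],"gripper": 0}
    - {"rot": [0,0,0],"delta_pos": [0,0,0.02],"gripper": 0}
    - {"rot": [0,0,0],"delta_pos": [0,0,0],"gripper": 0}
    - {"rot": [0,0,0],"delta_pos": [0,0,0],"gripper": 0}

```text
clock: 23.28
position: [0.6557, -0.0076, 0.075]
tcp_rot: [0.755, 0.619, 0.137, 0.168]
wrist_force: [-12.5, -0.4, 15.4]
gripper_width: 0.02
```

Run:
```python
from fit import *
st=manip.get_state();inpose(st)
```

```text
tip rel mouth mm [ 2.5 -2.5 55.9] rot err tool deg [0.04 0.   0.03] F tool [ -2.8  -4.6 -19.1] w 0.02
```

It stopped at 55.9 mm depth with 19 N axial force, so the shoulder is seated. Releasing and backing out along the tool axis.

Request:
step_arm:
  deltas:
    - {"rot": [0,0,0],"delta_pos": [0,0,0],"gripper": 45}
    - {"rot": [0,0,0],"delta_pos": [0,0,0],"gripper": 45}
    - {"rot": [0,0,0],"delta_pos": [0,0,0],"gripper": 45}
    - {"rot": [0,0,0],"delta_pos": [0,0,-0.3],"gripper": 45}
    - {"rot": [0,0,0],"delta_pos": [0,0,-0.6],"gripper": 45}
    - {"rot": [0,0,0],"delta_pos": [0,0,-0.9],"gripper": 45}
    - {"rot": [0,0,0],"delta_pos": [0,0,-0.9],"gripper": 45}
    - {"rot": [0,0,0],"delta_pos": [0,0.3,-0.9],"gripper": 45}
    - {"rot": [0,0,0],"delta_pos": [0,0.5,-0.7],"gripper": 45}
    - {"rot": [0,0,0],"delta_pos": [0,0,0],"gripper": 45}
    - {"rot": [0,0,0],"delta_pos": [0,0,0],"gripper": 45}

```text
clock: 24.65
position: [0.6018, 0.002, 0.2816]
tcp_rot: [0.755, 0.619, 0.137, 0.167]
wrist_force: [0.0, -0.3, 0.3]
gripper_width: 0.0449
```

Run:
```python
from fit import *
st=manip.get_state();print(st['wrist_force'])
im,W=wcloud();im2,W2=cloud('scene')
np.savez('w7',im=im,W=W)
d=W; hsv=cv2.cvtColor(im,cv2.COLOR_RGB2HSV).astype(int);H,S,V=[hsv[...,i] for i in range(3)]
red=((H<7)|(H>173))&(S>150)&np.isfinite(W[...,2]);L=QI.inv().apply(W[red]-MO)*-1000
L=L[(abs(L[:,0])<30)&(abs(L[:,1])<30)];print('pin pts height over mouth plane',len(L),np.percentile(L[:,2],[1,50,99]).round(1),np.median(L[L[:,2]>55],0))
bedfit(W,O,YAW)
a=cv2.resize(im[60:310,150:490],(440,324));b=cv2.resize(im2[150:260,275:385],(324,324),interpolation=cv2.INTER_CUBIC)
save(np.hstack([a,b]),'c7.png')
```

```text
[ 0.00583844 -0.33287745  0.32253529]
pin pts height over mouth plane 328 [16.9 60.1 61.9] [-4.42941054e-02  2.45137948e+00  6.01372814e+01]
rail 1 1236 y@0 30.3 slope deg -8.02 y [ 3.2 54. ] z 25.24448608074517
rail -1 1259 y@0 -31.9 slope deg 8.71 y [-53.7  -3.4] z 25.419023220823345
cheeks 1026 [[ 31.4 -42.1  47. ]
 [ 80.9  42.5  51.5]]
cheekrect(bed; centre should be 55,0) 1026 [54.9 -0.5 49.7] [array([51.3,  0.1]), array([61.7, 86. ]), np.float64(0.2)]
plate z 9.851227158082871 x [-136.2  101.5]
-120 plate y [-63.1  63. ]
-70 plate y [-64.5  64.3]
-20 plate y [-64.3  64.7]
30 plate y [-64.5  65.3]
80 plate y [-64.7  64.8]
```

View pics/c7.png

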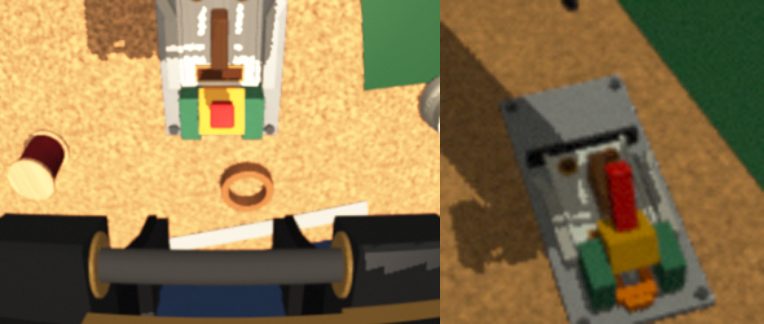

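The pin head top is 60.1 mm above the mouth plane (nominal 60), and both views show the pin seated and the tray under the tower. One last number check on tray depth before I hand in.

Run:
```python
from fit import *
d=np.load('w7.npz');W=d['W'].reshape(-1,3);B=Rb.inv().apply(W-np.r_[O,0])*1000
B=B[np.isfinite(B[:,2])]
h=B[(B[:,2]>58)&(B[:,2]<65)&(abs(B[:,1])<14)&(B[:,0]<8)&(B[:,0]>-80)];print('handle x (nominal -55..-5)',np.percentile(h,[2,98],axis=0).round(1))
hsv=cv2.cvtColor(d['im'],cv2.COLOR_RGB2HSV).reshape(-1,3).astype(int)
T=Rb.inv().apply(W-np.r_[O,0])*1000
t=T[(hsv[:,0]>4)&(hsv[:,0]<18)&(hsv[:,1]>150)&(abs(T[:,1])<22)&(T[:,0]>70)&(T[:,0]<99)&(T[:,2]>14)&(T[:,2]<30)]
if len(t): print('tongue end x (nominal 90)',len(t),np.percentile(t[:,0],[50,99]))
a,b=cloud('top');Bt=Rb.inv().apply(b.reshape(-1,3)-np.r_[O,0])*1000
e=Bt[(Bt[:,2]>24)&(Bt[:,2]<34)&(Bt[:,0]<-80)&(Bt[:,0]>-115)&(abs(Bt[:,1])<60)];print('endplate top x (nominal -99..-90)',len(e),np.percentile(e,[2,98],axis=0).round(1) if len(e) else '')
```

```text
handle x (nominal -55..-5) [[-52.8  -9.9  58.8]
 [ -5.7   5.2  63.3]]
endplate top x (nominal -99..-90) 0
```

```bash
python3 -c "
from rig import manip
print(manip.job_done())"
```

```text
the job is handed in; nothing more can be done
None
```

The tray is turned end for end and slid home, orange tongue first. The red-handled pin is fully down the slanting hole, so the tray is locked. I handed the job in at about 25 s with the gripper clear of everything; no verdict is reported.

- **Tray:** it stopped firmly, with about 20 N of reaction. Afterwards the wooden handle was centred near bed x -29 mm, against -30 nominal, which is within the 1–3 mm uncertainty of my bed measurement.
- **Pin:** it went in with almost no force to 55.9 mm of its 56 mm, then stopped at 19 N. After release, the top of its handle measured 60.1 mm above the hole's mouth (60 expected).
- **Checks that found nothing:** the last depth checks on the tongue tip and the black end plate returned no points. Both parts look in place in the final picture.
- **Disagreement between cameras:** the wrist and top cameras differed by 2–3 mm on the bed's position. I settled the final alignment of the pin with a close wrist view.
- **Other tools and items:** I did not touch them, and none of the moves showed unexpected forces. I did not measure their positions again at the end.

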